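# Press the snap lid shut all round the food dish

### The arm

A 6-joint arm with a two-finger parallel gripper is mounted at the origin on a cart in front of the work surface, level with it; the furniture and walls round the work are solid. World frame = base frame: x ahead of the robot, y to its left, z up, the work surface at z = 0. Lengths are in m, angles in rad, forces in N, time in s.
With the tool pointing down it reaches from about 0.25 to 0.725 m from the base axis. Payload 4 kg.
Tool frame: the origin (TCP) lies between the finger pads; the fingertips stand 22 mm ahead of it and the grasp point (between the pads) lies 3 mm ahead of it; z points along the fingers, y is the line along which they close (so a half turn about z gives the same grasp; the last joint's range is limited). The gripper opens to 85 mm and grips with 20 to 120 N. Pads are 22 mm wide; open, the fingers measure 114 mm over their backs; the gripper's body (76 mm by 85 mm) begins 54 mm behind the grasp point. The pads swing forward as they close: fully open they stand 13 mm farther back than shut.
Start: joints at [-1.176, 0.241, 0.005, 1.335, 0, 1.571], TCP at [0.192, -0.462, 0.253] pointing down, gripper open.
Joint ranges: [-2.72, 2.72], [-1.05, 1.87], [-1.09, 1.28], [-1.99, 2.15], [-1.42, 1.44], [-3.14, 3.14]. Speed limits (rad/s): [2.79, 2.79, 3.14, 3.14, 3.14, 3.14].

### API

Orientations are given as a rotation vector (axis times angle).
In Python, from bench import manip gives the robot as it stands.
- The arm moves only by the shell command python3 -m inch 'ROWS' [OPENING]. ROWS is JSON, a list of rows, each a list of 2 entries, a list of its own where there are three numbers: the shift along the tool's x, y, z normalised to -1 to 1, where 1 is 0.05 m, then the turn about the tool's z normalised to -1 to 1, where 1 is 4 degrees. A call has 1 to 5 rows; each row shifts and turns the commanded pose from where the row before left it, along the tool's axes as they then stand; what a row does not reach is not made up. A row lasts 1/8 s, in which the tool goes at most 62.5 mm and 10.7 degrees, less where a joint would pass 70% of its speed; a pose out of reach is approached as far as the arm can. A call with a number of a shift or a turn outside -1 to 1 is refused whole. A call with a gripper value outside its range is refused whole. OPENING is the closure, from 0 (fully open) to 1 (shut), set as the call begins (- or left out, the last holds). The fingers move at their own pace and stop on an object; the grip force is fixed at half the most. Time passes only in rows, so rows that do not move let the fingers close. It gives the time, the measured TCP pose, the force, the opening and the grip force at its end, in the units of the state.
- manip.get_state(): the state, without advancing time (a new reading comes with each control period).
- manip.grab_frame(name): name is "scene" or "top"; returns a dict with "color" (420x560x3 uint8, red, green, blue), "depth" (420x560 float32, m along the optical axis (not along the pixel's ray), 0 where there is no reading), "fx", "fy", "cx", "cy" (pixels), "extrinsics" (4x4, takes a point from camera to world coordinates). Camera axes: x right, y up, looking along -z (the intrinsics and any distortion apply to the point x, -y, -z); pixel columns grow to the right and rows downward; lengths in m; the calibration is good to about 2 mm. A picture is of the moment at which its call begins.
- manip.close_job(): hands the job in; it is judged then, once.
The state is a dict: "clock": time; "joint_pos": joint angles; "dq": joint speeds; "joint_efforts": joint torques, N m; "eef_pos": TCP position; "eef_rot": TCP orientation; "contact_force": force on the tool from outside, world axes, zero at the start; "torque": the same for the moment, N m; "opening": opening from 0.0 (shut) to 1.0 (fully open); "grip_force": force on a finger pad.
Only numpy, scipy, OpenCV 4.12 (cv2) and the standard library are available. Lean on these libraries where they do the work, as an engineer would, in place of code of your own. Each camera call takes 0.05 s, during which the arm holds its last target. There are 200 camera calls.

### The job

The lid lies on the food dish, but some of the four rim sections along its sides are still sprung up. With the closed fingertips press down each raised section until all four have clicked shut and lie flush. Only press: do not lift, tip or shove the dish, and leave the jars and the tin beside it where they are.

Things in the scene. Friction and masses are not known exactly. Their poses are not given: they have to be found in the camera images.
- dish: White stoneware dish, 130 mm (x) by 180 mm (y), loose, 0.9 kg, with a flat grey plastic snap lid. Origin: centre of its underside; z up. The lid's middle panel (70 x 120 mm) and four corner pieces (30 x 30 mm) are already down, tops 62 and 64 mm above the underside. Between the corners, along the sides, run four hinged rim sections, 30 mm deep; shut, their tops are flush with the corners.
- rim_front (a joint): Angle of the rim section on the long side at the dish's -x edge (117 mm long, hinged along its inner edge). 0 = shut and flush, 0.40 rad = sprung up (outer edge 12 mm high). Snaps over at 0.20: pressed less, it springs back up; beyond, it clicks down by itself and stays. Pressing near the outer edge takes about 4 to 8 N. Starts up.
- press_front (a point): Place to press on the front rim section: on its upper face, half-way along its length, 22 mm out from its hinge line and about 8 mm in from its outer edge; moves with the section. Its x axis points outward across the section, y along it; when the section is shut the point lies 64 mm above the dish's underside.
- rim_back (a joint): Angle of the rim section on the long side at the dish's +x edge (117 mm long, hinged along its inner edge). 0 = shut and flush, 0.40 rad = sprung up (outer edge 12 mm high). Snaps over at 0.20: pressed less, it springs back up; beyond, it clicks down by itself and stays. Pressing near the outer edge takes about 4 to 8 N. Starts up.
- press_back (a point): Place to press on the back rim section: on its upper face, half-way along its length, 22 mm out from its hinge line and about 8 mm in from its outer edge; moves with the section. Its x axis points outward across the section, y along it; when the section is shut the point lies 64 mm above the dish's underside.
- rim_left (a joint): Angle of the rim section on the short side at the dish's +y edge (67 mm long, hinged along its inner edge). 0 = shut and flush, 0.40 rad = sprung up (outer edge 12 mm high). Snaps over at 0.20: pressed less, it springs back up; beyond, it clicks down by itself and stays. Pressing near the outer edge takes about 4 to 8 N. Starts up or already shut.
- press_left (a point): Place to press on the left rim section: on its upper face, half-way along its length, 22 mm out from its hinge line and about 8 mm in from its outer edge; moves with the section. Its x axis points outward across the section, y along it; when the section is shut the point lies 64 mm above the dish's underside.
- rim_right (a joint): Angle of the rim section on the short side at the dish's -y edge (67 mm long, hinged along its inner edge). 0 = shut and flush, 0.40 rad = sprung up (outer edge 12 mm high). Snaps over at 0.20: pressed less, it springs back up; beyond, it clicks down by itself and stays. Pressing near the outer edge takes about 4 to 8 N. Starts up or already shut.
- press_right (a point): Place to press on the right rim section: on its upper face, half-way along its length, 22 mm out from its hinge line and about 8 mm in from its outer edge; moves with the section. Its x axis points outward across the section, y along it; when the section is shut the point lies 64 mm above the dish's underside.
- honey_jar: Honey jar with a screw lid, 65 mm wide, 100 mm high, behind the dish; bystander. Origin: centre of its underside.
- spice_jar: Small spice jar, 46 mm wide, 106 mm high, to the left of the dish; bystander. Origin: centre of its underside.
- tin: Short food tin, 75 mm wide, 58 mm high, in front of the dish; bystander. Origin: centre of its underside.

How it is judged:
By the outcome, as a careful person would: the job done as asked, in the order asked, and still so for the second after the job is handed in, with the robot touching nothing.
It also fails if it takes over 51 s, if anything falls off the work surface, if the arm or the gripper's body presses on something with over 40 N, if the wrist force passes 120 N, or if a joint passes its speed limit or range.

## Working session

There is one attempt and no reset: what is moved stays moved. The work goes in short steps, Python scripts to look and compute and a shell command to move; the robot and the scene stay as the last step left them, time stands still between calls to the robot, and variables do not carry over. Pictures are saved under pics/ and viewed, at most 10 in all, crops included, and the job is handed in when it is done.

```bash
mkdir -p pics; python3 - <<'E'
from bench import manip
import cv2,numpy as np
s=manip.get_state();print(s)
for n in("top","scene"):
    f=manip.grab_frame(n);cv2.imwrite(f"pics/{n}0.png",f["color"][:,:,::-1]);np.savez(f"{n}0.npz",**f)
    print(n,f["fx"],f["fy"],f["cx"],f["cy"],np.round(f["extrinsics"],3).tolist())
E
```

```text
{'clock': 0.0, 'joint_pos': array([-1.17598702e+00,  2.41447659e-01,  3.71605115e-03,  1.33513807e+00,
       -2.75737012e-05,  1.57078934e+00]), 'dq': array([-9.99127130e-05, -1.03280486e-03,  7.98999001e-05,  9.05504097e-04,
       -1.25227451e-03, -1.17978104e-04]), 'joint_efforts': array([-4.81122934e-04, -3.72315788e+01,  2.52409959e+01,  1.69232179e-02,
       -1.73482586e-04, -3.59265641e-06]), 'eef_pos': array([ 0.19209118, -0.46101539,  0.25239242]), 'eef_rot': array([-3.07858892e+00, -6.15758124e-01,  6.80761984e-04]), 'contact_force': array([-0.81770988,  0.76352501, -0.03420595]), 'torque': array([-0.00875909,  0.04713537,  0.02914877]), 'grip_force': 0.0, 'opening': 0.9985770547396918}
top 386.5032249478237 386.5032249478237 278.5414738867423 207.8168668492235 [[-0.003, 0.984, -0.176, 0.421], [-1.0, 0.0, 0.017, 0.164], [0.016, 0.176, 0.984, 0.898], [0.0, 0.0, 0.0, 1.0]]
scene 530.9790787597906 530.9790787597906 288.6018196514889 206.97966591793232 [[0.933, -0.265, 0.244, 0.774], [0.36, 0.649, -0.671, -0.453], [0.019, 0.713, 0.701, 0.673], [0.0, 0.0, 0.0, 1.0]]
```

View pics/top0.png

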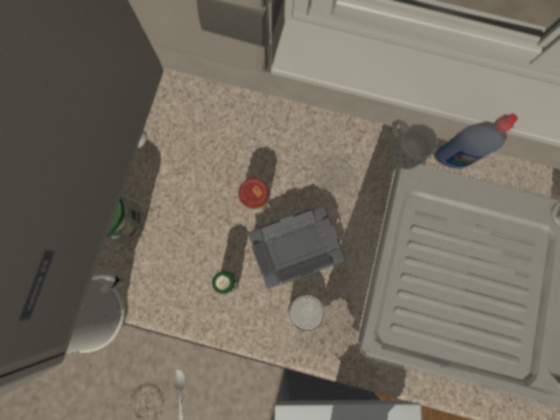

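View pics/scene0.png

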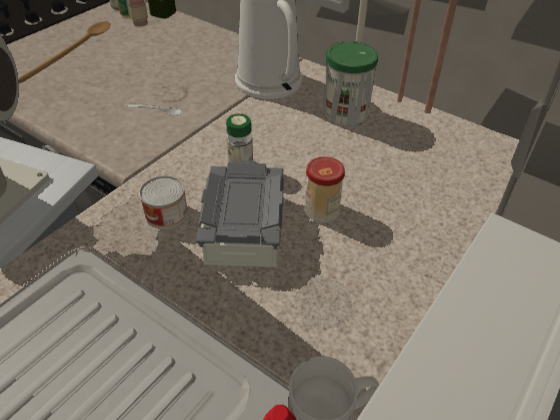

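Top view (up = +x, left = +y): dish centred near (297,246), yawed a little. The honey jar is at (254,193), the spice jar at (223,282) and the tin at (306,313). In the scene view the lid lies around (243,205), with its left and right rims seemingly raised. Next I measure heights by depth and enlarge the lid.

```bash
cat > h.py <<'E'
import numpy as np,cv2
def pts(f):
    v,u=np.mgrid[0:420,0:560];d=f["depth"]
    p=np.stack([(u-f["cx"])/f["fx"]*d,-(v-f["cy"])/f["fy"]*d,-d],-1)
    E=f["extrinsics"];w=p@E[:3,:3].T+E[:3,3];w[d==0]=np.nan;return w
def proj(f,P):
    E=f["extrinsics"];c=(np.atleast_2d(P)-E[:3,3])@E[:3,:3]
    return np.stack([f["cx"]-f["fx"]*c[:,0]/c[:,2],f["cy"]+f["fy"]*c[:,1]/c[:,2]],-1)
E
python3 - <<'E'
import numpy as np,cv2
from h import *
tiles=[]
for n,(r0,r1,c0,c1) in (("top",(195,300,240,355)),("scene",(150,275,190,300))):
    f=dict(np.load(n+"0.npz"));w=pts(f);z=w[...,2]
    # table check
    print(n,"table z",np.nanmedian(z[(np.abs(w[...,0]-.42)<.25)&(z<.02)]))
    m=np.zeros(z.shape,np.uint8);m[r0:r1,c0:c1]=((z>.05)&(z<.085))[r0:r1,c0:c1]
    k,l,st,ce=cv2.connectedComponentsWithStats(m);i=1+np.argmax(st[1:,4]);q=w[l==i]
    r=cv2.minAreaRect((q[:,:2]*1000).astype(np.float32));print(n,r,np.round(np.percentile(q[:,2],[2,25,50,75,98]),4))
    g=f["color"][r0:r1,c0:c1,::-1];a=cv2.resize(cv2.convertScaleAbs(g,alpha=1.8),(400,400),interpolation=cv2.INTER_CUBIC)
    b=cv2.applyColorMap(np.nan_to_num(np.clip((z[r0:r1,c0:c1]-.05)/.035*255,0,255)).astype(np.uint8),cv2.COLORMAP_JET)
    tiles.append(np.hstack([a,cv2.resize(b,(400,400),interpolation=0)]))
    for nm,(x,y,ww) in dict(honey=(254,193,8),spice=(223,282,6),tin=(306,313,8)).items():
        if n=="top":
            s=w[y-ww:y+ww,x-ww:x+ww].reshape(-1,3);print(nm,np.round(np.nanmedian(s,0),3))
cv2.imwrite("pics/z0.png",cv2.resize(np.vstack(tiles),(600,600)))
E
```

```text
top table z 0.00018256557231577375
top ((487.47308349609375, 112.48895263671875), (132.29249572753906, 182.66131591796875), 19.58131217956543) [0.0594 0.0627 0.065  0.0702 0.0764]
honey [0.596 0.203 0.099]
spice [0.412 0.263 0.106]
tin [0.346 0.094 0.055]
scene table z 0.0022598180569413095
scene ((486.28228759765625, 113.879638671875), (132.1212158203125, 187.14625549316406), 19.893693923950195) [0.055  0.0643 0.0666 0.0717 0.0781]
```

View pics/z0.png

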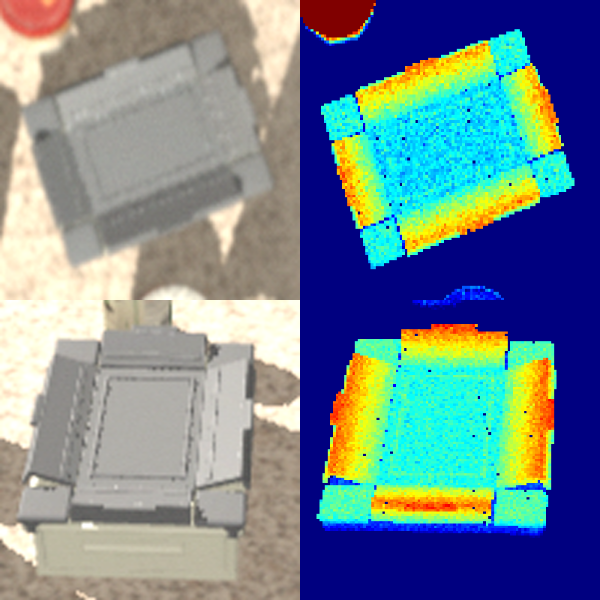

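All four sections are up: yellow/red at the outer edge on every side, about 76 mm high against 64 for the corners. The two views agree on a dish centre of (0.487, 0.113), yaw 19.7° and size 132×183. The tool x is already within 3° of the dish x. I move above the right section with the fingers closing.

```bash
cat > go.py <<'E'
import numpy as np,sys
from bench import manip
from scipy.spatial.transform import Rotation as R
s=manip.get_state();c=np.array([.487,.113]);a=np.radians(19.7)
M=R.from_rotvec(s["eef_rot"]).as_matrix()
ex,ey=np.array([np.cos(a),np.sin(a)]),np.array([-np.sin(a),np.cos(a)])
print("t %.2f tip z %.4f yaw %.2f F %s op %.3f"%(s["clock"],(s["eef_pos"]+.022*M[:,2])[2],np.degrees(np.arctan2(M[1,0],M[0,0])),np.round(s["contact_force"],1),s["opening"]))
for n,(x,y) in dict(front=(-.057,0),back=(.057,0),left=(0,.082),right=(0,-.082)).items():
    t=np.r_[c+x*ex+y*ey,.064+.022]
    print(n,"target",np.round(t,3),"shift units",np.round(M.T@(t-s["eef_pos"])/.05,2))
E
python3 -m inch '[[[0.78,-0.6,0],0.75],[[0.78,-0.6,0],0],[[0.78,-0.6,0],0],[[0.78,-0.6,0],0],[[0.78,-0.6,0],0]]' 1
python3 -m inch '[[[0.78,-0.6,0],0],[[0.78,-0.6,0],0],[[0.78,-0.6,0],0],[[0.78,-0.6,0],0],[[0.78,-0.6,0],0]]'
python3 -m inch '[[[0.78,-0.6,0.6],0],[[0.78,-0.6,0.6],0],[[0,0,0],0],[[0,0,0],0]]'
python3 go.py
```

```text
clock: 0.72
eef_pos: [0.3238, -0.2519, 0.253]
eef_rot: [-3.095, -0.535, 0.0]
contact_force: [1.6, -0.2, -0.5]
opening: 0.002
grip_force: 0.0
clock: 1.35
eef_pos: [0.4572, -0.0451, 0.253]
eef_rot: [3.096, 0.536, -0.001]
contact_force: [0.4, -0.6, -0.0]
opening: 0.005
grip_force: 0.0
clock: 1.85
eef_pos: [0.5095, 0.0359, 0.193]
eef_rot: [3.095, 0.536, -0.003]
contact_force: [-0.5, 0.5, -0.3]
opening: 0.002
grip_force: 0.0
t 1.85 tip z 0.1710 yaw 19.64 F [-0.5  0.5 -0.3] op 0.002
front target [0.433 0.094 0.086] shift units [-1.04 -1.6   2.14]
back target [0.541 0.132 0.086] shift units [ 1.24 -1.61  2.14]
left target [0.459 0.19  0.086] shift units [ 0.1  -3.24  2.14]
right target [0.515 0.036 0.086] shift units [0.1  0.04 2.14]
```

```bash
python3 -m inch '[[[0.1,0.04,0.6],0],[[0,0,0.6],0],[[0,0,0.5],0],[[0,0,0],0]]'
python3 go.py
cat > look.py <<'E'
import sys,cv2,numpy as np
from bench import manip
f=manip.grab_frame("scene");n=sys.argv[1];g=cv2.convertScaleAbs(f["color"][110:290,150:340,::-1],alpha=1.6)
t=manip.grab_frame("top");h=cv2.convertScaleAbs(t["color"][180:320,220:368,::-1],alpha=1.6)
np.savez(n+".npz",**f)
cv2.imwrite(f"pics/{n}.png",np.hstack([cv2.resize(g,(400,379),interpolation=2),cv2.resize(h,(400,379),interpolation=2)]))
E
python3 look.py a
```

```text
clock: 2.35
eef_pos: [0.5138, 0.0344, 0.1078]
eef_rot: [-3.096, -0.532, 0.005]
contact_force: [0.2, 0.4, -0.2]
opening: 0.002
grip_force: 0.0
t 2.35 tip z 0.0858 yaw 19.49 F [ 0.2  0.4 -0.2] op 0.002
front target [0.433 0.094 0.086] shift units [-1.12 -1.66  0.44]
back target [0.541 0.132 0.086] shift units [ 1.16 -1.67  0.43]
left target [0.459 0.19  0.086] shift units [ 0.01 -3.3   0.44]
right target [0.515 0.036 0.086] shift units [ 0.03 -0.02  0.44]
```

View pics/a.png

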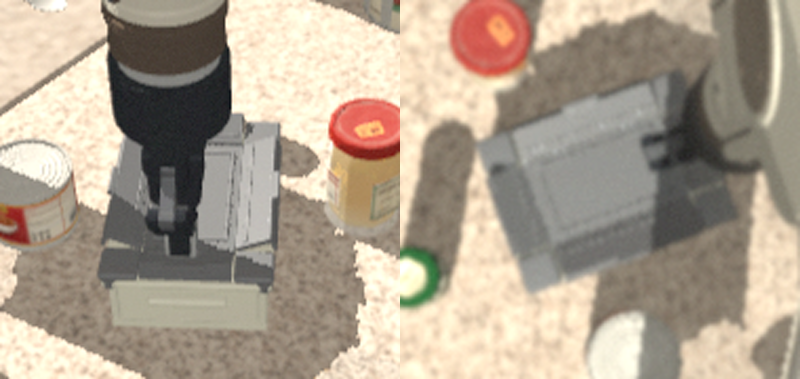

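Tip at about (178,250) in the left half, above the middle of the near (right) section; the dish is undisturbed. I press in small steps.

```bash
python3 -m inch '[[[0,0,0.15],0],[[0,0,0.06],0],[[0,0,0.04],0]]' | grep -E 'pos|force'
python3 -m inch '[[[0,0,0.04],0],[[0,0,0.04],0]]'| grep -E 'pos|force'
python3 -m inch '[[[0,0,0.03],0],[[0,0,0.03],0]]'| grep -E 'pos|force'
python3 -m inch '[[[0,0,0.03],0],[[0,0,0],0]]'| grep -E 'pos|force'
python3 go.py
```

```text
eef_pos: [0.5161, 0.0355, 0.0966]
contact_force: [-0.2, -1.5, 4.8]
grip_force: 1.9
eef_pos: [0.5156, 0.036, 0.0918]
contact_force: [0.0, -0.1, 0.4]
grip_force: 0.1
eef_pos: [0.5149, 0.036, 0.0882]
contact_force: [0.2, -0.1, 0.4]
grip_force: 0.0
eef_pos: [0.5152, 0.0359, 0.087]
contact_force: [-0.3, -0.6, -0.7]
grip_force: 0.0
t 3.58 tip z 0.0650 yaw 19.63 F [-0.3 -0.6 -0.7] op -0.002
front target [0.433 0.094 0.086] shift units [-1.15 -1.64  0.02]
back target [0.541 0.132 0.086] shift units [ 1.13 -1.64  0.02]
left target [0.459 0.19  0.086] shift units [-0.02 -3.28  0.02]
right target [0.515 0.036 0.086] shift units [-0.01 -0.    0.02]
```

Force rose to 4.8 N then fell away: clicked. On to the back section.

```bash
python3 -m inch '[[[0,0,-0.8],0],[[0.56,-0.82,0],0],[[0.56,-0.82,0],0],[[0,0,0],0],[[0,0,0.4],0]]' | grep -E 'pos|force'
python3 go.py
python3 -m inch '[[[0,0,0.15],0],[[0,0,0.06],0]]' | grep -E 'pos|force'
python3 -m inch '[[[0,0,0.04],0],[[0,0,0.04],0]]'| grep -E 'pos|force'
python3 -m inch '[[[0,0,0.04],0],[[0,0,0.03],0]]'| grep -E 'pos|force'
python3 -m inch '[[[0,0,0.03],0],[[0,0,0],0]]'| grep -E 'pos|force'
python3 go.py
```

```text
eef_pos: [0.5418, 0.1324, 0.1084]
contact_force: [1.0, -0.4, -1.0]
grip_force: 0.0
t 4.20 tip z 0.0864 yaw 19.69 F [ 1.  -0.4 -1. ] op 0.002
front target [0.433 0.094 0.086] shift units [-2.3  -0.    0.44]
back target [0.541 0.132 0.086] shift units [-0.02 -0.    0.45]
left target [0.459 0.19  0.086] shift units [-1.17 -1.64  0.44]
right target [0.515 0.036 0.086] shift units [-1.16  1.64  0.45]
eef_pos: [0.5403, 0.1313, 0.0968]
contact_force: [-0.4, 0.8, 3.5]
grip_force: 1.8
eef_pos: [0.5415, 0.1318, 0.0935]
contact_force: [1.4, 0.5, 1.5]
grip_force: 0.6
eef_pos: [0.5403, 0.1317, 0.0889]
contact_force: [0.4, -0.4, 0.1]
grip_force: 0.0
eef_pos: [0.5404, 0.1318, 0.0875]
contact_force: [0.1, 0.2, -1.0]
grip_force: 0.0
t 5.20 tip z 0.0655 yaw 19.62 F [ 0.1  0.2 -1. ] op -0.001
front target [0.433 0.094 0.086] shift units [-2.27 -0.    0.03]
back target [0.541 0.132 0.086] shift units [ 0.01 -0.01  0.03]
left target [0.459 0.19  0.086] shift units [-1.13 -1.64  0.03]
right target [0.515 0.036 0.086] shift units [-1.13  1.64  0.03]
```

Back clicked the same way; left next.

```bash
python3 -m inch '[[[0,0,-0.8],0],[[-0.56,-0.82,0],0],[[-0.57,-0.82,0],0],[[0,0,0],0],[[0,0,0.4],0]]' | grep -E 'pos|force'
python3 go.py
python3 -m inch '[[[0,0,0.15],0],[[0,0,0.06],0]]' | grep -E 'pos|force'
python3 -m inch '[[[0,0,0.04],0],[[0,0,0.04],0]]'| grep -E 'pos|force'
python3 -m inch '[[[0,0,0.04],0],[[0,0,0.03],0]]'| grep -E 'pos|force'
python3 -m inch '[[[0,0,0.03],0],[[0,0,0],0]]'| grep -E 'pos|force'
python3 go.py
```

```text
eef_pos: [0.4665, 0.1787, 0.1094]
contact_force: [-0.1, 0.7, -0.2]
grip_force: 0.0
t 5.83 tip z 0.0874 yaw 20.68 F [-0.1  0.7 -0.2] op -0.000
front target [0.433 0.094 0.086] shift units [-1.22  1.36  0.45]
back target [0.541 0.132 0.086] shift units [1.06 1.4  0.46]
left target [0.459 0.19  0.086] shift units [-0.05 -0.26  0.47]
right target [0.515 0.036 0.086] shift units [-0.11  3.02  0.44]
eef_pos: [0.4647, 0.1778, 0.0969]
contact_force: [0.6, 0.4, 0.6]
grip_force: 0.0
eef_pos: [0.4649, 0.1781, 0.0935]
contact_force: [0.2, -0.6, -0.1]
grip_force: 0.0
eef_pos: [0.4647, 0.179, 0.0911]
contact_force: [-0.4, 0.7, 7.3]
grip_force: 2.8
eef_pos: [0.4645, 0.1782, 0.0884]
contact_force: [-0.6, 0.0, -0.3]
grip_force: 0.0
t 6.83 tip z 0.0664 yaw 20.67 F [-0.6  0.  -0.3] op 0.003
front target [0.433 0.094 0.086] shift units [-1.18  1.36  0.03]
back target [0.541 0.132 0.086] shift units [1.1  1.4  0.04]
left target [0.459 0.19  0.086] shift units [-0.01 -0.26  0.05]
right target [0.515 0.036 0.086] shift units [-0.07  3.02  0.02]
```

The transfer fell 13 mm short (a joint-speed limit), but the section still took 7.3 N and then gave way, so it seems to have clicked. Front next, with slower rows; the picture will settle it.

```bash
python3 -m inch '[[[0,0,-0.8],0],[[-0.39,0.45,0],0.25],[[-0.39,0.45,0],0],[[-0.39,0.46,0],0],[[0,0,0.4],0]]' | grep -E 'pos|force'
python3 -m inch '[[[0,0,0],0]]' >/dev/null; python3 go.py; python3 look.py b
```

```text
eef_pos: [0.433, 0.0926, 0.1084]
contact_force: [0.9, -0.4, -1.3]
grip_force: 0.0
t 7.58 tip z 0.0846 yaw 19.61 F [-0.3  0.  -0. ] op -0.001
front target [0.433 0.094 0.086] shift units [0.04 0.01 0.41]
back target [0.541 0.132 0.086] shift units [2.32 0.01 0.4 ]
left target [0.459 0.19  0.086] shift units [ 1.18 -1.63  0.42]
right target [0.515 0.036 0.086] shift units [1.18 1.65 0.39]
```

View pics/b.png

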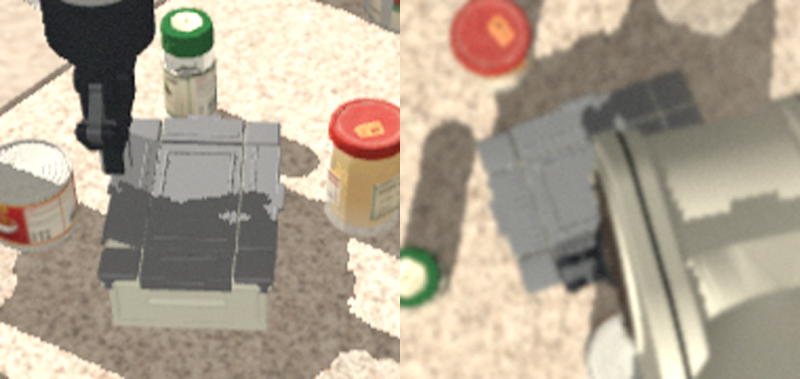

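Left half: right, left and back sections look flush. The front one, under the tip at (115,170), is still up, and the dish and jars have not moved. I press the front and retreat.

```bash
python3 -m inch '[[[0.03,0,0.13],0],[[0,0,0.06],0]]' | grep -E 'pos|force'
python3 -m inch '[[[0,0,0.04],0],[[0,0,0.04],0]]'| grep -E 'pos|force'
python3 -m inch '[[[0,0,0.04],0],[[0,0,0.03],0]]'| grep -E 'pos|force'
python3 -m inch '[[[0,0,0.03],0],[[0,0,0],0]]'| grep -E 'pos|force'
python3 go.py
python3 -m inch '[[[0,0,-0.6],0],[[0,0,-0.8],0],[[0,0,-0.8],0],[[0,0.8,0],0],[[0,0.8,0],0]]' | grep -E 'pos|force'
python3 -m inch '[[[0,0.8,0],0],[[0,0.8,0],0],[[0,0.8,0],0],[[0,0.8,0],0],[[0,0,0],0]]' | grep -E 'pos|force'
python3 look.py c
python3 - <<'E'
import numpy as np,cv2
from h import *
from bench import manip
a=np.radians(19.7);c=np.array([.487,.113])
for n in("top","scene"):
    w=pts(manip.grab_frame(n));d=w[...,:2]-c
    x=d[...,0]*np.cos(a)+d[...,1]*np.sin(a);y=-d[...,0]*np.sin(a)+d[...,1]*np.cos(a);z=w[...,2]
    for nm,m in dict(front=(abs(x+.055)<.005)&(abs(y)<.05),back=(abs(x-.055)<.005)&(abs(y)<.05),left=(abs(y-.08)<.005)&(abs(x)<.028),right=(abs(y+.08)<.005)&(abs(x)<.028),corner=(abs(abs(x)-.05)<.008)&(abs(abs(y)-.075)<.008)).items():
        print(n,nm,np.round(np.nanmedian(z[m]),4),m.sum())
    m=((z>.05)&(z<.085)&(abs(x)<.08)&(abs(y)<.11));print(cv2.minAreaRect((w[m][:,:2]*1000).astype(np.float32)))
E
```

```text
eef_pos: [0.4345, 0.095, 0.098]
contact_force: [0.2, 0.1, 6.8]
grip_force: 3.3
eef_pos: [0.4341, 0.0948, 0.0942]
contact_force: [-2.4, -1.0, 2.8]
grip_force: 1.1
eef_pos: [0.4341, 0.0948, 0.0903]
contact_force: [-0.5, 0.7, 0.8]
grip_force: 0.0
eef_pos: [0.434, 0.0947, 0.0889]
contact_force: [-0.7, -0.6, -0.3]
grip_force: 0.0
t 8.68 tip z 0.0669 yaw 19.66 F [-0.7 -0.6 -0.3] op 0.000
front target [0.433 0.094 0.086] shift units [-0.02  0.01  0.06]
back target [0.541 0.132 0.086] shift units [2.26 0.01 0.06]
left target [0.459 0.19  0.086] shift units [ 1.12 -1.63  0.07]
right target [0.515 0.036 0.086] shift units [1.12 1.65 0.04]
eef_pos: [0.4622, 0.0179, 0.1992]
contact_force: [-0.3, -0.7, -0.6]
grip_force: 0.0
eef_pos: [0.5159, -0.1347, 0.1962]
contact_force: [-0.5, -0.7, -0.3]
grip_force: 0.0
top front 0.0643 221
top back 0.0643 206
top left 0.064 124
top right 0.0643 117
top corner 0.0642 222
((487.655029296875, 112.26374816894531), (139.4435272216797, 189.5719757080078), 18.046707153320312)
scene front 0.0661 258
scene back 0.0662 264
scene left 0.0664 117
scene right 0.0234 617
scene corner 0.065 426
((486.2222595214844, 112.31298065185547), (138.849609375, 191.3762969970703), 21.49856185913086)
```

View pics/c.png

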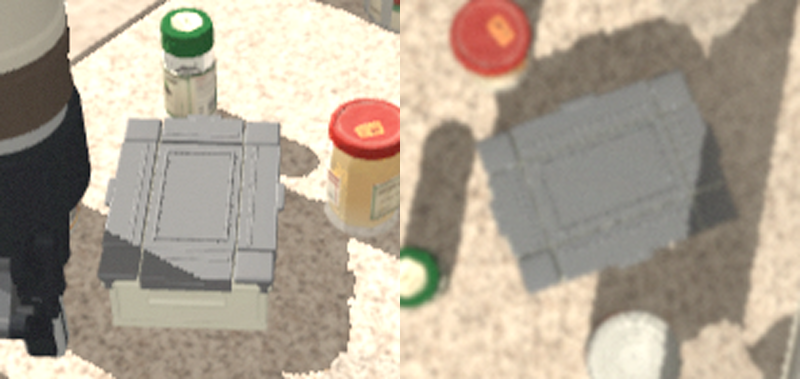

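All four sections lie level with the corners: 64.0–64.3 mm against 64.2 mm in the top view. (The scene camera's 23 mm for the right section came from the arm mixing into its mask.) The dish centre has not shifted, the jars and tin stand where they were, and the arm is clear.

```bash
python3 -c "
from bench import manip
print(manip.close_job())"
```

```text
the job is handed in; nothing more can be done
None
```

All four rim sections, which all started up, are pressed shut and lie flush with the corners; the dish, jars and tin stayed where they were, and the job is handed in (about 10 s on the robot's clock).

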